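Snap a plug gauge into its spring-clip holder

ROBOT

A 7-joint arm with a two-finger parallel gripper is mounted at the origin on a cart in front of the work surface, level with it; the furniture and walls round the work are solid. World frame = base frame: x ahead of the robot, y to its left, z up, the work surface at z = 0. Lengths are in mm, angles in rad, forces in N, time in s.
With the tool pointing down it reaches from about 400 to 875 mm from the base axis. Payload 4.4 kg.
Tool frame: the origin (TCP) lies between the finger pads; the fingertips stand 22 mm ahead of it and the grasp point (between the pads) lies 3 mm ahead of it; z points along the fingers, y is the line along which they close (so a half turn about z gives the same grasp; the last joint's range is limited). The gripper opens to 85 mm and grips with 20 to 120 N. Pads are 22 mm wide; open, the fingers measure 114 mm over their backs; the gripper's body (76 mm by 85 mm) begins 54 mm behind the grasp point. The pads swing forward as they close: fully open they stand 13 mm farther back than shut.
Start: joints at [1.165, 0.628, 0.038, 1.517, -0.027, 0.996, -0.02], TCP at [216.671, -612.839, 253.313] pointing down, gripper open.
Joint ranges: [-3.06, 3.06], [-0.37, 2.12], [-1.25, 1.32], [0.18, 2.47], [-1.1, 4.24], [0.23, 1.98], [-2.94, 2.94]. Speed limits (rad/s): [2.57, 2.57, 3.14, 3.14, 3.14, 3.14, 3.14].

INTERFACE

Orientations are given as [roll, pitch, yaw] about the fixed x, y, z axes, in that order (R = Rz(yaw) Ry(pitch) Rx(roll)).
In Python, from cell import ctrl gives the robot as it stands.
- The arm moves only by the tool step_arm, never from a script. Its argument "plan" is a list of rows, each an object of numbers: "dx", "dy", "dz": the shift along the tool's x, y, z scaled (see below); "ax", "ay", "az": the turn, a rotation vector about the tool's x, y, z scaled (see below); "gripper": the opening, from 0 (shut) to 1 (fully open). A call has 1 to 20 rows; each row shifts and turns the commanded pose from where the row before left it, along the tool's axes as they then stand; what a row does not reach is not made up. The controller multiplies each number of a shift by 0.3 m and each number of a turn by 90 degrees. A row lasts 1/8 s, in which the tool goes at most 62.5 mm and 10.7 degrees, less where a joint would pass 70% of its speed; a pose out of reach is approached as far as the arm can. A call with a number of a shift or a turn outside -1 to 1 is refused whole. A call with a gripper value outside its range is refused whole. The fingers move at their own pace and stop on an object; the grip force is fixed at half the most. Time passes only in rows, so rows that do not move let the fingers close. It gives the time, the measured TCP pose, the force, the opening and the grip force at its end, in the units of the state.
- ctrl.read_state(): the state, without advancing time (a new reading comes with each control period).
- ctrl.get_image(name): name is "scene" or "side" or "wrist"; returns a dict with "color" (480x640x3 uint8, red, green, blue), "range_z" (480x640 float32, mm along the optical axis (not along the pixel's ray), 0 where there is no reading), "fx", "fy", "cx", "cy" (pixels), "T" (4x4, takes a point from camera to world coordinates); the wrist camera has in their place "T_tool_cam" (4x4, takes a point from camera to tool coordinates, whose origin is the TCP and whose axes are the flange's). Camera axes: x right, y down, z forward; pixel columns grow to the right and rows downward; lengths in mm; the calibration is good to about 2 mm. A picture is of the moment at which its call begins: read the wrist's pose just before it.
- ctrl.finish_job(): hands the job in; it is judged then, once.
The state is a dict: "clock": time; "qpos": joint angles; "qd": joint speeds; "tau": joint torques, N m; "eef_pos": TCP position; "tool_rot": TCP orientation; "force": force on the tool from outside, world axes, zero at the start; "torque": the same for the moment, N m; "width": finger opening in mm; "gripper_force": force on a finger pad.
Only numpy, scipy, OpenCV 4.12 (cv2) and the standard library are available. Lean on these libraries where they do the work, as an engineer would, in place of code of your own. Each camera call takes 0.05 s, during which the arm holds its last target. There are 200 camera calls.

TASK

Lift the plug gauge off the two V-blocks and press it straight down into both orange spring clips of the blue holder until they snap around it and it lies on its seats, with the thin steel plug end away from the upright stop plate and the other end still about a centimetre short of that plate. Then slide it along in the clips, gently, until its flat end rests against the stop plate and the brass pin there is pushed in, and let go. Do not force it: never load the holder with more than about 3 kg, and do not lean on it with the gripper.

Things in the scene. Friction and masses are not known exactly. Their poses are not given: they have to be found in the camera images.
- plug_gauge: the plug gauge's frame, for its direction: y runs along its axis to the thin end; origin at the handle's centre, on the axis. Round aluminium handle, 16 mm diameter, 120 mm long (60 mm either way from the origin), dark rings, a green ring near the thin end; there a steel plug of 13 mm diameter, 24 mm long. About 0.15 kg. Starts level in the grooves of two steel V-blocks
- gauge_mid (a point): centre of the gauge's handle, on its axis: grasp it here, across the 16 mm. At the start it is 31 mm above the worktop, with 50 mm along the axis free between the V-blocks (fixed, tops at 35 mm); between them lies only a 3 mm thick pad
- gauge_plug (a point): tip of the gauge's thin steel plug, on the axis, 84 mm from the handle's centre
- holder: the fixed holder: a blue base plate 72 x 190 x 10 mm, origin on its underside, z up; its y runs along the axis of the loaded gauge, away from the stop plate at its -y end. Two orange spring clips, each 12 mm long in y, stand at y = -40 and +40 mm, centred on x = 0, with 68 mm free between them for a gripper; a bar there stays over 35 mm below the seated gauge's axis
- clips (a point): point fixed to the base plate, midway between the clips, 62 mm above its underside: mean height of a seated gauge's axis. The clips' height is clamped differently from day to day and NOT measured: the seated axis lies 7 mm below to 7 mm above this point. The lips of the clips, 12 mm apart, are first touched about 12 mm above the seated axis; the flared mouths (28 mm wide) end 18 mm above it
- stop_plate (a point): point fixed to the base plate, 64 mm from its middle to -y: mean place of the steel stop plate's face, which looks to +y. The plate (34 mm wide) is also clamped differently and NOT measured: its face lies up to 4 mm either way along y. Pressing in with the handle's centre at the holder's y = +8 mm leaves the flat end 8 to 16 mm short of it; home, that centre is at y = -8 to 0 mm
- seat_pin (a joint): brass pin, 4 mm diameter, in the seat of the +y clip: 0 free (3 mm proud of the seat), about 0.003 m when the gauge lies on the rigid seat; weak spring. Pressing the handle past the lips of both clips takes about 8 to 13 N in all; past them it snaps down on to the seats
- stop_pin (a joint): brass pin, 6 mm diameter, in the stop plate's face, on the gauge's axis: 0 free (5 mm proud), about 0.005 m when the gauge's flat end rests against the plate; weak spring, 0.4 to 1 N. Sliding the gauge along in the clips takes about 1 to 4 N
Mind the look-alikes: they are no part of the job. Leave any purple look-alike of the plug_gauge alone.

How it is judged (in metres and radians):
On the way:
1. the gauge has snapped into both clips and lies on its seats, plug end away from the stop plate, still short of the stop pin (value of joint seat_pin above 0.002 m and angle between the y axis of plug_gauge and the y axis of holder, either way round below 0.05 rad and x of gauge_mid in the frame of holder between -0.003 and 0.003 m and z of gauge_mid in the frame of holder between 0.051 and 0.073 m and y of gauge_plug in the frame of holder above 0.05 m and value of joint stop_pin below 0.001 m), for 0.1 s.
At the end, for the whole second after the job is handed in: the plug gauge lies at rest in both clips: seat pin in by more than 2 mm, axis along the holder's y within 0.05 rad and within 3 mm of its middle plane, 51 to 73 mm above its underside, plug tip more than 50 mm on the +y side; stop pin in by more than 3.5 mm (value of joint seat_pin above 0.002 m and angle between the y axis of plug_gauge and the y axis of holder, either way round below 0.05 rad and x of gauge_mid in the frame of holder between -0.003 and 0.003 m and z of gauge_mid in the frame of holder between 0.051 and 0.073 m and y of gauge_plug in the frame of holder above 0.05 m and value of joint stop_pin above 0.0035 m and linear speed of plug_gauge below 0.02 m/s); the robot touches nothing.
It fails at once if the gauge is forced against the holder with more than 55 N, all its contact forces added (the sprung fingers alone squeeze a seated gauge with about 18 N, so some 35 N of push is allowed) (contact force between plug_gauge and holder above 55 N).
It fails at once if the gripper or arm bears on the holder with more than 12 N (contact force between any of the fingers, the arm and holder above 12 N).
It also fails if it takes over 51 s, if anything falls off the work surface, if the arm or the gripper's body presses on something with over 40 N, if the wrist force passes 120 N, or if a joint passes its speed limit or range.

## Working session

There is one attempt and no reset: what is moved stays moved. The work goes in short steps, Python scripts to look and compute and a tool call to move; the robot and the scene stay as the last step left them, time stands still between calls to the robot, and variables do not carry over. Pictures are saved under pics/ and viewed, at most 10 in all, crops included, and the job is handed in when it is done.

Besides the shell and the picture viewer there is one more tool, called after "Request:" as name(argument=value, ...) on one line, values as JSON. step_arm: Moves the arm, as the interface text tells. Shifts and turns lie within -1 to 1; 1 stands for 0.3 m of shift or 90 degrees of turn. Its arguments: {"type":"object","properties":{"plan":{"type":"array"}},"required":["plan"]}

```bash
ls; mkdir -p pics
python3 - <<'E'
from cell import ctrl
import cv2,numpy as np
s=ctrl.read_state();print({k:np.round(v,3).tolist() for k,v in s.items()})
for n in("scene","side"):
    im=ctrl.get_image(n);np.savez(f"{n}0.npz",**im);cv2.imwrite(f"pics/{n}0.png",im["color"][:,:,::-1])
    print(n,im["fx"],im["cx"],im["cy"],np.round(im["T"],3).tolist())
E
```

```text
pics
{'clock': 0.0, 'qpos': [1.165, 0.629, 0.038, 1.518, -0.027, 0.996, -0.02], 'qd': [-0.001, 0.001, 0.001, 0.001, -0.0, -0.001, -0.001], 'tau': [-0.0, -56.341, 1.226, -19.345, 0.011, 0.011, -0.0], 'eef_pos': [216.474, -612.268, 252.382], 'tool_rot': [-3.14, 0.0, 0.34], 'force': [-0.287, 0.045, -0.524], 'torque': [-0.021, 0.018, -0.009], 'gripper_force': 0.0, 'width': 85.389}
scene 550.3622771522522 327.75095225725175 233.36654570647374 [[0.863, -0.302, 0.405, 44.914], [-0.505, -0.532, 0.679, -1073.552], [0.011, -0.791, -0.612, 698.499], [0.0, 0.0, 0.0, 1.0]]
side 449.73539894143914 330.37855255473914 245.50875106705817 [[-0.995, -0.037, 0.089, 366.532], [-0.096, 0.465, -0.88, 522.996], [-0.008, -0.884, -0.467, 517.537], [0.0, 0.0, 0.0, 1.0]]
```

View pics/scene0.png

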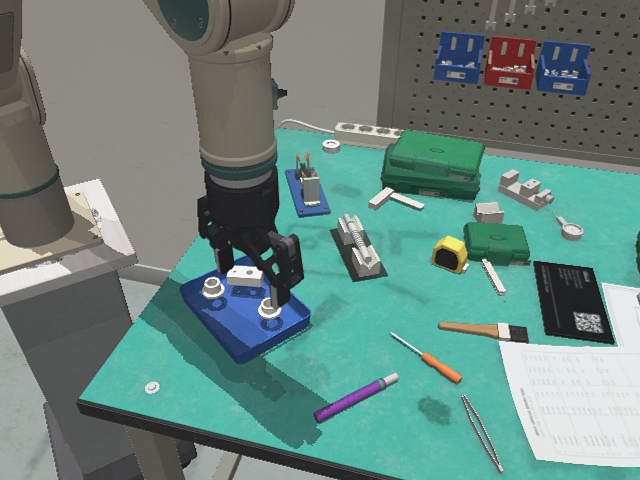

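View pics/side0.png

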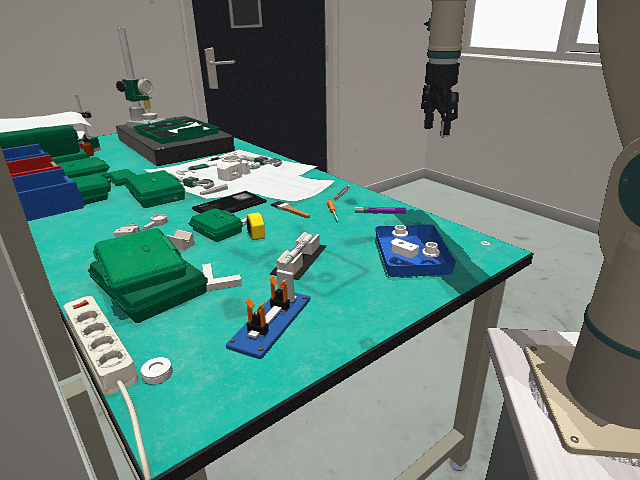

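The scene view shows the V-blocks with the gauge at about (358,247), the blue holder at about (307,190) and the purple decoy at (355,398). In the side view the holder is at about (270,320) and the V-blocks at (300,255). I'll enlarge both.

Run:
```python
import cv2,numpy as np
a=cv2.imread("pics/scene0.png")[140:290,270:400];b=cv2.imread("pics/side0.png")[225:360,215:345]
f=lambda x,s:cv2.resize(x,None,fx=s,fy=s,interpolation=cv2.INTER_CUBIC)
a=cv2.resize(a,(400,462),interpolation=cv2.INTER_CUBIC);b=cv2.resize(b,(400,415),interpolation=cv2.INTER_CUBIC)
c=np.zeros((462,800,3),np.uint8);c[:,:400]=a;c[:415,400:]=b
cv2.imwrite("pics/crop0.png",c)
```

```text
(no output)
```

View pics/crop0.png

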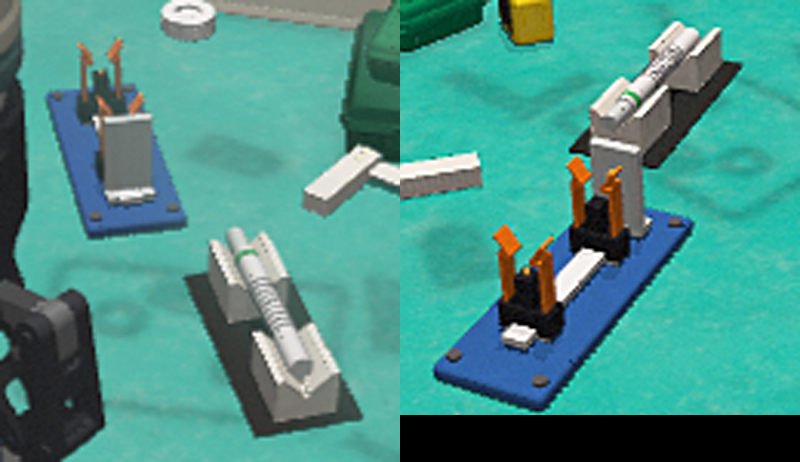

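The plug end (green ring) points toward the holder. The stop plate stands on the holder's end nearest the gauge, so holder +y and the gauge's +y point roughly the same way. Next I'll measure both.

```bash
cat > h.py <<'E'
import numpy as np,cv2
from scipy.spatial.transform import Rotation as R
def pts(im,T=None):
    T=im["T"] if T is None else T
    z=im["range_z"].astype(float);v,u=np.mgrid[:480,:640]
    P=np.stack([(u-im["cx"])/im["fx"]*z,(v-im["cy"])/im["fy"]*z,z],-1)
    W=P@T[:3,:3].T+T[:3,3];W[z<=0]=np.nan
    return W
def hsv(im): return cv2.cvtColor(im["color"],cv2.COLOR_RGB2HSV)
def rect(XY):
    (c,(w,h),a)=cv2.minAreaRect(XY.astype(np.float32));b=cv2.boxPoints((c,(w,h),a))
    e=[b[1]-b[0],b[2]-b[1]];l=max(e,key=np.linalg.norm)
    return np.round(c,1),round(w,1),round(h,1),round(np.degrees(np.arctan2(l[1],l[0])),2)
E
python3 - <<'E'
from h import *
for n,box in(("scene",(140,290,270,400)),("side",(225,360,215,345))):
    im=dict(np.load(n+"0.npz"));W=pts(im);H=hsv(im);m=np.zeros((480,640),bool);m[box[0]:box[1],box[2]:box[3]]=1
    h,s,v=H[...,0].astype(int),H[...,1],H[...,2]
    b=m&(h>102)&(h<125)&(s>120)&(abs(W[...,2]-10)<8)
    print(n,"blue",b.sum(),rect(W[b][:,:2]),np.median(W[b][:,2]))
    o=m&(h>3)&(h<22)&(s>130); print("orange",o.sum(),np.nanmean(W[o],0),np.nanmax(W[o],0))
    g=m&(s<70)&(v>60)&(W[...,2]>25)&(W[...,2]<60)&(W[...,0]>350)
    gr=m&(h>45)&(h<80)&(s>100)&(W[...,2]>25)&(W[...,2]<60)
    d=m&(v<75)&(abs(W[...,2]-3)<6)
    for k,q in(("vb",g),("green",gr),("pad",d)):
        if q.sum()>4: print(k,q.sum(),np.nanmedian(W[q],0).round(1),rect(W[q][:,:2]))
E
```

```text
scene blue 702 (array([ 542. , -141.4]), 190.5, 70.5, np.float32(72.09)) 8.1033824160358
orange 35 [ 546.87578344 -132.050175     67.3357175 ] [571.26700192 -92.31068484  76.05564061]
vb 1217 [ 525.8 -349.5   33.5] (array([ 592.8, -203.7]), 504.7, 219.2, np.float32(50.3))
green 425 [ 718.9 -224.    45.8] (array([ 683., -242.]), 331.1, 65.8, np.float32(40.88))
pad 590 [ 506.2 -383.3    1.5] (array([ 602.4, -344.1]), 253.3, 240.2, np.float32(85.76))
side blue 1586 (array([ 545.3, -137.5]), 190.8, 72.6, np.float32(71.94)) 9.992927459391609
orange 467 [ 551.63981827 -141.79867336   51.77821311] [686.90400067 -47.62652659  77.02169279]
vb 709 [ 528.9 -335.4   35. ] (array([ 537.5, -274.9]), 356.4, 66.2, np.float32(85.87))
green 140 [ 734.5 -459.    32.7] (array([ 604. , -308.1]), 136.5, 433.1, np.float32(-62.55))
pad 576 [ 516.8 -339.     3.4] (array([ 621.8, -272. ]), 460.5, 278.8, np.float32(88.07))
```

Request:
step_arm(plan=[{"dx": 0.155,"dy": -0.0633,"dz": -0.01,"gripper": 1},{"dx": 0.155,"dy": -0.0633,"dz": -0.01,"gripper": 1},{"dx": 0.155,"dy": -0.0633,"dz": -0.01,"gripper": 1},{"dx": 0.155,"dy": -0.0633,"dz": -0.01,"gripper": 1},{"dx": 0.155,"dy": -0.0633,"dz": -0.01,"gripper": 1},{"dx": 0.155,"dy": -0.0633,"dz": -0.01,"gripper": 1},{"dx": 0.155,"dy": -0.0633,"dz": -0.01,"gripper": 1},{"dx": 0.155,"dy": -0.0633,"dz": -0.01,"gripper": 1},{"gripper": 1},{"gripper": 1}])

```text
invalid input
```

```bash
cat >> h.py <<'E'
def wrist(name):
    from cell import ctrl
    s=ctrl.read_state();im=ctrl.get_image("wrist")
    T=np.eye(4);T[:3,:3]=R.from_euler("xyz",s["tool_rot"]).as_matrix();T[:3,3]=s["eef_pos"]
    im["T"]=T@im["T_tool_cam"];np.savez(name+".npz",**im);cv2.imwrite(f"pics/{name}.png",im["color"][:,:,::-1])
    print("t",s["clock"],np.round(s["eef_pos"],1),np.round(s["tool_rot"],4),np.round(s["force"],2),s["width"])
    return im
E
python3 - <<'E'
from h import *
im=wrist("w1");print(np.round(im["T_tool_cam"],3).tolist(),im["fx"])
E
```

```text
t 0.1 [ 216.5 -612.3  252.5] [-3.1398e+00  1.0000e-04  3.3980e-01] [ 0.3  -0.31  0.12] 85.10699283833928
[[-0.0, -0.95, -0.313, 79.883], [1.0, -0.0, 0.0, 0.384], [-0.0, -0.313, 0.95, -120.849], [0.0, 0.0, 0.0, 1.0]] 367.56526344466903
```

View pics/w1.png

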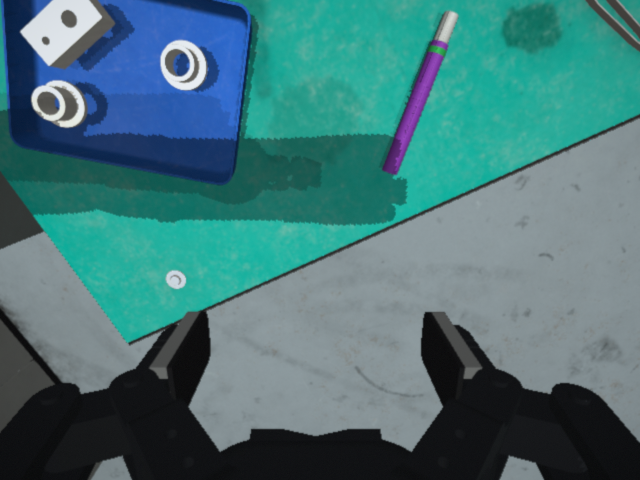

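The wrist view shows the decoy and the tray, with the fingertips at (200,340) and (440,340); the image's up direction is tool +x. The move was refused, so I'll give every key explicitly.

Request:
step_arm(plan=[{"dx": 0.155,"dy": -0.0633,"dz": -0.01,"ax": 0,"ay": 0,"az": 0,"gripper": 1},{"dx": 0.155,"dy": -0.0633,"dz": -0.01,"ax": 0,"ay": 0,"az": 0,"gripper": 1},{"dx": 0.155,"dy": -0.0633,"dz": -0.01,"ax": 0,"ay": 0,"az": 0,"gripper": 1},{"dx": 0.155,"dy": -0.0633,"dz": -0.01,"ax": 0,"ay": 0,"az": 0,"gripper": 1},{"dx": 0.155,"dy": -0.0633,"dz": -0.01,"ax": 0,"ay": 0,"az": 0,"gripper": 1},{"dx": 0.155,"dy": -0.0633,"dz": -0.01,"ax": 0,"ay": 0,"az": 0,"gripper": 1},{"dx": 0.155,"dy": -0.0633,"dz": -0.01,"ax": 0,"ay": 0,"az": 0,"gripper": 1},{"dx": 0,"dy": 0,"dz": 0,"ax": 0,"ay": 0,"az": 0,"gripper": 1}])

```text
clock: 1.15
eef_pos: [483.7, -374.1, 274.2]
tool_rot: [-3.14, -0.003, 0.349]
force: [-0.4, -0.2, 0.1]
width: 85.8
gripper_force: 0.0
```

Run:
```python
from h import *
im=wrist("w2")
```

```text
t 1.15 [ 483.7 -374.1  274.2] [-3.1398 -0.0033  0.3486] [-0.44 -0.22  0.08] 85.83099967307102
```

View pics/w2.png

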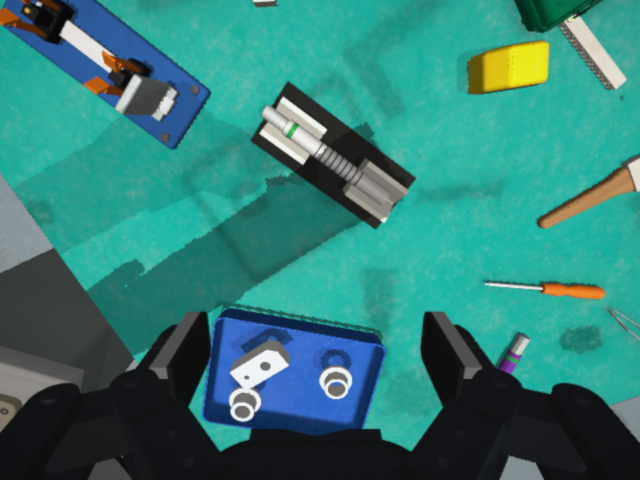

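The gauge runs from its plug tip at (265,110) to its flat end at about (397,205), with the green ring at (290,130). The holder is at top left, with its stop plate at (145,97).

Run:
```python
from h import *
im=dict(np.load("w2.npz"));W=pts(im);H=hsv(im);h,s,v=H[...,0].astype(int),H[...,1],H[...,2]
m=np.zeros((480,640),bool);m[75:235,245:420]=1
t=m&(W[...,2]>36.3)&(W[...,2]<60);P=W[t];print("top",t.sum(),rect(P[:,:2]),np.percentile(P[:,2],[5,50,99]))
ax=np.linalg.svd(P[:,:2]-P[:,:2].mean(0),full_matrices=False)[2][0];print(np.degrees(np.arctan2(ax[1],ax[0])))
g=m&(h>45)&(h<80)&(s>90)&(W[...,2]>33);print("green",g.sum(),W[g].mean(0),rect(W[g][:,:2]))
d=m&(v<60)&(W[...,2]<8);print("pad",rect(W[d][:,:2]),np.median(W[d][:,2]))
b=(h>102)&(h<125)&(s>120)&(abs(W[...,2]-10)<6);b[:,260:]=0;b[200:]=0;print("blue",rect(W[b][:,:2]),np.median(W[b][:,2]))
# along-axis profile of heights
u=P[:,:2]@ax; print(np.percentile(u,[0.5,99.5]),ax)
for z in (33,): pass
mm=m&(W[...,2]>20); Q=W[mm]
a=np.array(ax) if ax[1]>0 else -ax
n=np.array([-a[1],a[0]]);c=P[:,:2].mean(0)
q=(Q[:,:2]-c)@n; uu=(Q[:,:2]-c)@a
for k in range(-90,100,6):
    k_=(abs(uu-k)<3)&(Q[:,2]>28)&(abs(q)<14)
    if k_.sum()>2: print(k,k_.sum(),np.percentile(q[k_],[2,98]).round(1),Q[k_][:,2].max().round(1))
print(c,a)
```

```text
top 2031 (array([ 531.5, -374.1]), 156.1, 39.4, np.float32(74.57)) [36.47474346 38.36270927 40.73087048]
74.22839578766369
green 76 [ 544.43451032 -328.75045973   38.32300574] (array([ 544.2, -328.7]), 4.3, 15.0, np.float32(-14.86))
pad (array([ 530.5, -377.6]), 162.7, 69.7, np.float32(74.36)) 3.400791791243762
blue (array([ 546. , -140.3]), 189.0, 70.7, np.float32(71.94)) 10.186847972081296
[-284.92726267 -138.66099606] [0.27180334 0.96235282]
-84 25 [-13.6  13.6] 35.1
-78 76 [-13.5  13.3] 34.9
-72 81 [-13.8  13.8] 39.5
-66 164 [-13.3  13.6] 40.7
-60 175 [-13.4  13.3] 40.7
-54 163 [-13.3  13.3] 40.3
-48 175 [-13.4  13.5] 40.6
-42 171 [-13.4  13.4] 40.8
-36 180 [-13.3  13.4] 40.8
-30 100 [-8.  7.] 41.2
-24 104 [-8.   7.4] 41.0
-18 104 [-7.8  7.2] 40.5
-12 102 [-7.8  7.3] 40.8
-6 106 [-7.8  7.5] 41.3
0 105 [-7.7  7.2] 41.2
6 110 [-7.6  7.8] 40.8
12 108 [-7.7  7.5] 41.2
18 164 [-13.4  13.1] 40.5
24 190 [-13.4  13.4] 40.7
30 191 [-13.4  13.5] 41.1
36 197 [-13.4  13.3] 40.4
42 199 [-13.4  13.5] 41.6
48 193 [-13.4  13.4] 41.1
54 184 [-13.4  13.6] 39.3
60 187 [-13.4  13.4] 39.7
66 152 [-13.1  13.1] 40.1
72 84 [-5.8  6.5] 39.3
[ 532.43642144 -370.39073433] [0.27180334 0.96235282]
```

Request:
step_arm(plan=[{"dx": 0,"dy": 0,"dz": 0,"ax": 0,"ay": 0,"az": -0.1006,"gripper": 1},{"dx": 0,"dy": 0,"dz": 0,"ax": 0,"ay": 0,"az": -0.1006,"gripper": 1},{"dx": 0,"dy": 0,"dz": 0,"ax": 0,"ay": 0,"az": -0.1006,"gripper": 1},{"dx": 0,"dy": 0,"dz": 0,"ax": 0,"ay": 0,"az": -0.1006,"gripper": 1},{"dx": 0,"dy": 0,"dz": 0,"ax": 0,"ay": 0,"az": -0.1006,"gripper": 1},{"dx": 0,"dy": 0,"dz": 0,"ax": 0,"ay": 0,"az": -0.1006,"gripper": 1},{"dx": 0.008,"dy": 0.051,"dz": 0.15,"ax": 0,"ay": 0,"az": 0,"gripper": 1},{"dx": 0.008,"dy": 0.051,"dz": 0.15,"ax": 0,"ay": 0,"az": 0,"gripper": 1},{"dx": 0.008,"dy": 0.051,"dz": 0.15,"ax": 0,"ay": 0,"az": 0,"gripper": 1},{"dx": 0,"dy": 0,"dz": 0,"ax": 0,"ay": 0,"az": 0,"gripper": 1},{"dx": 0,"dy": 0,"dz": 0,"ax": 0,"ay": 0,"az": 0,"gripper": 1}])

```text
clock: 2.58
eef_pos: [524.6, -386.3, 140.3]
tool_rot: [3.141, 0.001, 1.286]
force: [0.4, -0.1, -0.2]
width: 85.5
gripper_force: 0.0
```

Run:
```python
from h import *
im=wrist("w3")
W=pts(im);H=hsv(im);h,s,v=H[...,0].astype(int),H[...,1],H[...,2]
g=(h>45)&(h<80)&(s>80)&(abs(W[...,2]-37)<5)&(abs(W[...,0]-540)<25)&(abs(W[...,1]+330)<25)
print("green",g.sum(),W[g].mean(0) if g.any() else 0)
mm=(abs(W[...,2]-35)<7)&(abs(W[...,0]-530)<60)&(abs(W[...,1]+378)<110)
a=np.array([.2706,.9627]);n=np.array([-a[1],a[0]]);c=np.array([529.8,-379.5]);Q=W[mm]
q=(Q[:,:2]-c)@n; uu=(Q[:,:2]-c)@a
for k in range(-70,95,5):
    k_=(abs(uu-k)<2.5)&(abs(q)<14)
    t_=k_&(abs(q)<5)
    if t_.sum()>2: print(k,k_.sum(),np.percentile(q[k_],[2,98]).round(1),np.percentile(Q[t_][:,2],[50,98]).round(1))
```

```text
t 2.575 [ 524.6 -386.3  140.3] [3.1412e+00 1.1000e-03 1.2863e+00] [ 0.42 -0.06 -0.15] 85.51248410942665
green 208 [ 544.03195889 -328.62990995   38.18746837]
-60 162 [-13.5  13.8] [38.8 39.9]
-55 259 [-13.3  13.7] [38.8 40.4]
-50 256 [-13.4  13.5] [38.9 40.5]
-45 265 [-13.4  13.4] [39.  40.4]
-40 274 [-13.9  13.3] [38.8 40.9]
-35 278 [-13.8  13.6] [38.9 40. ]
-30 289 [-13.8  13.7] [38.9 40.2]
-25 306 [-13.7  13.7] [38.9 40.4]
-20 167 [-8.4  6.9] [39.  40.4]
-15 171 [-8.4  6.9] [38.8 40.3]
-10 172 [-8.4  6.8] [39.  40.3]
-5 186 [-8.3  7.4] [39.  40.4]
0 187 [-8.3  7.3] [38.7 40.6]
5 188 [-8.3  7.2] [39.1 40.3]
10 190 [-8.3  7.1] [39.  40.5]
15 193 [-8.3  7.1] [38.8 40.4]
20 200 [-8.3  7. ] [38.9 40.4]
25 229 [-11.1  11.5] [38.8 40.7]
30 363 [-13.2  13.4] [38.7 40.3]
35 362 [-13.7  13.3] [38.7 40.4]
40 373 [-13.4  13.4] [38.8 40.4]
45 384 [-13.2  13.5] [38.8 40.1]
50 379 [-13.5  13.6] [38.9 40.5]
55 393 [-13.4  13.1] [39.1 40.6]
60 393 [-13.4  13.4] [38.1 40.3]
65 392 [-13.9  13.8] [37.3 38.8]
70 389 [-13.5  13.7] [37.1 39. ]
75 363 [-13.6  13.1] [37.1 38.8]
80 214 [-6.2  6. ] [37.2 39. ]
85 63 [-6.2  5.9] [37.2 38.9]
```

View pics/w3.png

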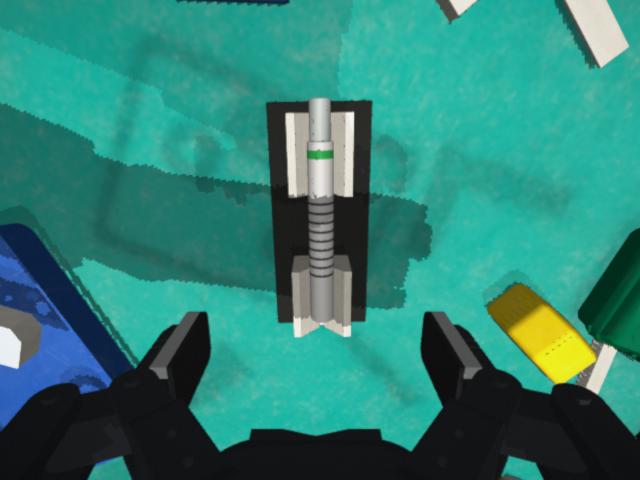

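The gauge is well seen: axis near column 320, green ring at (319,155), plug tip at (319,98). Going down.

Request:
step_arm(plan=[{"dx": 0.0303,"dy": 0.012,"dz": 0.0,"ax": 0,"ay": 0,"az": -0.0067,"gripper": 1},{"dx": 0,"dy": 0,"dz": 0.1,"ax": 0,"ay": 0,"az": 0,"gripper": 1},{"dx": 0,"dy": 0,"dz": 0.1,"ax": 0,"ay": 0,"az": 0,"gripper": 1},{"dx": 0,"dy": 0,"dz": 0.1,"ax": 0,"ay": 0,"az": 0,"gripper": 1},{"dx": 0,"dy": 0,"dz": 0.047,"ax": 0,"ay": 0,"az": 0,"gripper": 1},{"dx": 0,"dy": 0,"dz": 0,"ax": 0,"ay": 0,"az": 0,"gripper": 1},{"dx": 0,"dy": 0,"dz": 0,"ax": 0,"ay": 0,"az": 0,"gripper": 1}])

```text
clock: 3.5
eef_pos: [532.4, -377.6, 36.7]
tool_rot: [3.139, 0.001, 1.299]
force: [-0.6, -0.8, -0.1]
width: 85.2
gripper_force: 0.0
```

Request:
step_arm(plan=[{"dx": -0.005,"dy": -0.005,"dz": 0.009,"ax": 0,"ay": 0,"az": 0,"gripper": 1},{"dx": 0,"dy": 0,"dz": 0,"ax": 0,"ay": 0,"az": 0,"gripper": 0.3},{"dx": 0,"dy": 0,"dz": 0,"ax": 0,"ay": 0,"az": 0,"gripper": 0.1},{"dx": 0,"dy": 0,"dz": 0,"ax": 0,"ay": 0,"az": 0,"gripper": 0},{"dx": 0,"dy": 0,"dz": 0,"ax": 0,"ay": 0,"az": 0,"gripper": 0},{"dx": 0,"dy": 0,"dz": 0,"ax": 0,"ay": 0,"az": 0,"gripper": 0},{"dx": 0,"dy": 0,"dz": 0,"ax": 0,"ay": 0,"az": 0,"gripper": 0},{"dx": 0,"dy": 0,"dz": 0,"ax": 0,"ay": 0,"az": 0,"gripper": 0}])

```text
clock: 4.5
eef_pos: [530.6, -378.5, 32.9]
tool_rot: [3.139, 0.0, 1.299]
force: [3.0, -0.6, -0.7]
width: 14.5
gripper_force: 58.4
```

Request:
step_arm(plan=[{"dx": 0,"dy": 0,"dz": -0.04,"ax": 0,"ay": 0,"az": 0,"gripper": 0},{"dx": 0,"dy": 0,"dz": -0.14,"ax": 0,"ay": 0,"az": 0,"gripper": 0},{"dx": 0,"dy": 0,"dz": -0.14,"ax": 0,"ay": 0,"az": 0,"gripper": 0},{"dx": 0,"dy": 0,"dz": -0.14,"ax": 0,"ay": 0,"az": 0,"gripper": 0},{"dx": 0.145,"dy": -0.044,"dz": 0,"ax": 0,"ay": 0,"az": 0,"gripper": 0},{"dx": 0.145,"dy": -0.044,"dz": 0,"ax": 0,"ay": 0,"az": 0,"gripper": 0},{"dx": 0.145,"dy": -0.044,"dz": 0,"ax": 0,"ay": 0,"az": 0,"gripper": 0},{"dx": 0.145,"dy": -0.044,"dz": 0,"ax": 0,"ay": 0,"az": 0,"gripper": 0},{"dx": 0,"dy": 0,"dz": 0,"ax": 0,"ay": 0,"az": 0.027,"gripper": 0},{"dx": 0,"dy": 0,"dz": 0,"ax": 0,"ay": 0,"az": 0,"gripper": 0},{"dx": 0,"dy": 0,"dz": 0,"ax": 0,"ay": 0,"az": 0,"gripper": 0}])

```text
clock: 5.88
eef_pos: [524.7, -198.0, 170.5]
tool_rot: [-3.141, 0.001, 1.254]
force: [0.6, -0.0, -1.5]
width: 14.2
gripper_force: 58.7
```

Run:
```python
from h import *
im=wrist("w4")
W=pts(im);H=hsv(im);h,s,v=H[...,0].astype(int),H[...,1],H[...,2]
b=(h>102)&(h<125)&(s>120)&(abs(W[...,2]-10)<6)&(abs(W[...,0]-545)<130)&(abs(W[...,1]+139)<130)
print("blue",b.sum(),rect(W[b][:,:2]),np.median(W[b][:,2]))
o=(h>3)&(h<22)&(s>130)&(abs(W[...,0]-545)<60)&(abs(W[...,1]+139)<80);print("orange",o.sum(),np.percentile(W[o],[2,50,98],axis=0).round(1))
```

```text
t 5.875 [ 524.7 -198.   170.5] [-3.1409e+00  1.1000e-03  1.2542e+00] [ 0.63 -0.   -1.51] 14.166432986043443
blue 14612 (array([ 545.9, -138.9]), 186.9, 70.9, np.float32(72.04)) 10.266765476267153
orange 1203 [[ 545.  -179.7   31.4]
 [ 553.5  -97.7   71.1]
 [ 574.9  -87.8   77.1]]
```

View pics/w4.png

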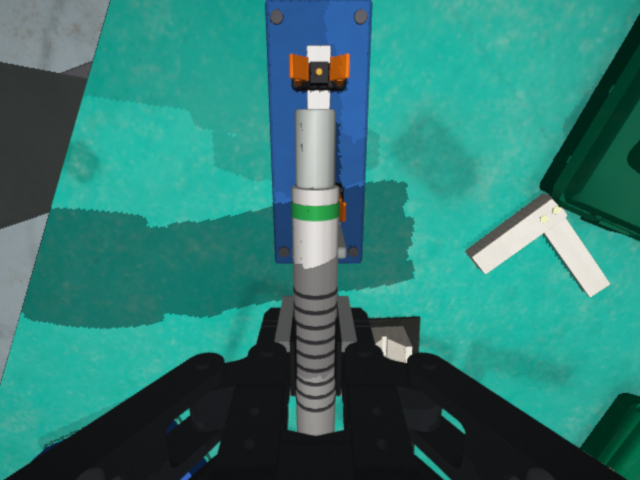

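The held gauge is at columns 293-340, with its tip at row 110. The +y clip is at (320,72), with its flares at columns 290-350. Now I'll work out the precise relative geometry.

```bash
cat > rel.py <<'E'
from h import *
import sys
def rel(name,c=(545.9,-138.9),ang=72.04):
    im=dict(np.load(name+".npz"));W=pts(im);H=hsv(im);h,s,v=H[...,0].astype(int),H[...,1],H[...,2]
    a=np.array([np.cos(np.radians(ang)),np.sin(np.radians(ang))]);n=np.array([a[1],-a[0]])  # holder y, x
    X=(W[...,:2]-c)@n;Y=(W[...,:2]-c)@a;Z=W[...,2]
    b=(h>102)&(h<125)&(s>120)&(abs(Z-10)<6)&(abs(X)<60)&(abs(Y)<110)
    L=[];Rr=[]
    for k in range(-90,92,6):
        q=b&(abs(Y-k)<3)
        if q.sum()>30:
            lo,hi=np.percentile(X[q],[.5,99.5])
            if abs(lo+36)<4: L.append((k,lo))
            if abs(hi-36)<4: Rr.append((k,hi))
    for N,e in(("L",L),("R",Rr)):
        if len(e)>5: p=np.polyfit(*np.array(e).T,1);print("edge",N,len(e),p[1].round(2),"slope deg",np.degrees(p[0]).round(2))
    e=b&(abs(X)>22)&(abs(X)<30);print("plate Y",np.percentile(Y[e],[.3,99.7]).round(1))
    o=(h>3)&(h<22)&(s>130)&(abs(X)<25)&(abs(Y)<60)&(Z>20)
    for sg in(-1,1):
        for sx in(-1,1):
            q=o&(Y*sg>20)&(X*sx>0)
            if q.sum()>20: print("clip",sg,sx,q.sum(),"X",np.percentile(X[q],[2,98]).round(1),"Y",np.percentile(Y[q],[2,98]).round(1),"Z",np.percentile(Z[q],[2,50,95,99]).round(1))
    return im,W,X,Y,Z,h,s,v
E
python3 - <<'E'
from rel import *
im,W,X,Y,Z,h,s,v=rel("w4")
T=np.linalg.inv(im["T"]@np.linalg.inv(im["T_tool_cam"]));Q=W@T[:3,:3].T+T[:3,3]
d=(abs(Q[...,1])<14)&(abs(Q[...,2]+0)<14)&(s<90)&(v>90)
for k in range(25,95,5):
    q=d&(abs(Q[...,0]-k)<2.5)
    if q.sum()>20: print(k,np.percentile(Q[...,1][q],[1,99]).round(1),"top z",np.percentile(Q[...,2][q],[2,10]).round(1))
q=d&(Q[...,0]>60);print("tip x",np.percentile(Q[...,0][q],99.5))
st=(abs(X)<20)&(Y<-45)&(Y>-90)&(Z>15)&(Z<100)&(s<60);print("stop",st.sum(),np.percentile(Z[st],[50,98]) if st.any() else 0, np.percentile(Y[st],[2,98]))
E
```

```text
edge L 31 -34.85 slope deg 0.06
edge R 31 34.9 slope deg 0.08
plate Y [-92.7  92.9]
clip -1 1 139 X [12.5 16. ] Y [-40.1 -29.2] Z [44.  75.2 77.  77.4]
clip 1 -1 523 X [-15.3  -0.8] Y [38.7 50.2] Z [35.9 70.8 76.6 77.1]
clip 1 1 539 X [ 1.  15.7] Y [38.7 50.2] Z [30.8 70.3 76.4 77.1]
25 [-7.2  7.4] top z [-7.3 -6.6]
30 [-7.6  7.7] top z [-7.2 -6.7]
35 [-7.9  7.6] top z [-7.1 -6.6]
40 [-7.7  7.5] top z [-7.2 -6.5]
45 [-8.   7.8] top z [-7.3 -6.7]
50 [-7.6  7.6] top z [-7.3 -6.8]
55 [-7.8  7.5] top z [-7.2 -6.7]
60 [-7.4  7.1] top z [-6.9 -6.1]
65 [-6.3  5.7] top z [-5.7 -5.2]
70 [-6.5  5.6] top z [-5.7 -5.2]
75 [-6.5  5.9] top z [-5.8 -5.2]
80 [-6.4  6.2] top z [-5.8 -5.2]
85 [-6.   5.8] top z [-5.5 -5. ]
tip x 83.11574567119612
stop 188 [73.86430251 77.78051492] [-63.5978679  -56.87588183]
```

Run:
```python
from rel import *
for nm in("side0","scene0"):
    print(nm);im,W,X,Y,Z,h,s,v=rel(nm)
    st=(abs(X)<20)&(Y<-45)&(Y>-90)&(Z>55)&(Z<100)&(s<60);print("stop",st.sum(),np.percentile(Z[st],[50,98]),np.percentile(Y[st],[2,98]))
im,W,X,Y,Z,h,s,v=rel("w2")
st=(abs(X)<20)&(Y<-45)&(Y>-90)&(Z>55)&(Z<100)&(s<60);print("stop",st.sum(),np.percentile(Z[st],[50,98]),np.percentile(Y[st],[2,98]),np.percentile(X[st],[2,98]))
```

```text
side0
edge L 22 -36.34 slope deg -0.14
edge R 11 33.82 slope deg -0.08
plate Y [-89.8  95.6]
clip -1 -1 102 X [-15.6  -2.6] Y [-51.6 -28.4] Z [30.6 54.2 74.1 76.3]
clip -1 1 100 X [ 1.9 14.6] Y [-55.3 -28. ] Z [31.  55.9 73.7 75.9]
clip 1 -1 110 X [-15.5  -4.2] Y [40.1 51.9] Z [30.9 53.5 75.3 75.8]
clip 1 1 124 X [ 2.5 15.4] Y [39.6 52.3] Z [29.9 58.  75.3 76.1]
stop 180 [68.87794804 77.66775837] [-64.2226007 -55.2520929]
scene0
plate Y [-97.6  80.4]
stop 146 [67.30970635 76.0307084 ] [-69.29781233 -58.72725249]
edge L 27 -34.08 slope deg -0.1
edge R 21 35.57 slope deg 0.11
plate Y [-95.2  74.3]
clip -1 -1 366 X [-15.1  -6.4] Y [-41.9 -30.2] Z [31.9 68.  76.2 77.1]
clip -1 1 367 X [ 6.9 15.7] Y [-42.  -30.5] Z [31.5 65.  75.9 76.9]
clip 1 -1 450 X [-14.1  -0.9] Y [37.8 49.3] Z [31.1 65.  74.5 76.2]
clip 1 1 163 X [ 0.5 14.9] Y [37.5 47.3] Z [30.5 45.4 65.9 67.1]
stop 847 [74.72192224 78.04923022] [-65.90333455 -58.36008188] [-14.83512981  16.88054016]
```

The clip midpoint sits about +4 mm in Y from the plate centre in both wrist views, which also fits the stop face at about -61.5 mm. I'll use the clips as the origin. The flare tops at 77 mm put the seated axis at about 59 mm.

Request:
step_arm(plan=[{"dx": 0.1253,"dy": 0.003,"dz": 0,"ax": 0,"ay": 0,"az": -0.0027,"gripper": 0},{"dx": 0.1253,"dy": 0.003,"dz": 0,"ax": 0,"ay": 0,"az": 0,"gripper": 0},{"dx": 0,"dy": 0,"dz": 0,"ax": 0,"ay": 0,"az": 0,"gripper": 0},{"dx": 0,"dy": 0,"dz": 0.12,"ax": 0,"ay": 0,"az": 0,"gripper": 0},{"dx": 0,"dy": 0,"dz": 0.1,"ax": 0,"ay": 0,"az": 0,"gripper": 0},{"dx": 0,"dy": 0,"dz": 0,"ax": 0,"ay": 0,"az": 0,"gripper": 0},{"dx": 0,"dy": 0,"dz": 0,"ax": 0,"ay": 0,"az": 0,"gripper": 0},{"dx": 0,"dy": 0,"dz": 0,"ax": 0,"ay": 0,"az": 0,"gripper": 0}])

```text
clock: 6.92
eef_pos: [551.2, -126.1, 105.9]
tool_rot: [3.139, -0.0, 1.26]
force: [-0.1, 0.7, -1.4]
width: 14.1
gripper_force: 58.7
```

Run:
```python
from rel import *
wrist("w5");im,W,X,Y,Z,h,s,v=rel("w5")
g=(Z>60)&(Z<115)&(s<90)&(v>90)&(abs(X)<12)
for k in range(40,110,6):
    q=g&(abs(Y-k)<3)
    if q.sum()>20: print(k,np.percentile(X[q],[1,99]).round(1),np.percentile(Z[q],[90,98]).round(1))
print("tip",np.percentile(Y[g],99.5))
```

```text
t 6.925 [ 551.2 -126.1  105.9] [ 3.1390e+00 -2.0000e-04  1.2596e+00] [-0.14  0.68 -1.38] 14.063241965763117
edge L 20 -34.85 slope deg 0.15
edge R 20 35.04 slope deg 0.16
plate Y [-22.7  94.2]
clip -1 1 21 X [12.  14.3] Y [-41.  -38.3] Z [73.  74.5 76.  76.6]
clip 1 -1 522 X [-15.5  -9.6] Y [40. 51.] Z [32.2 73.  76.8 77.3]
clip 1 1 408 X [11.2 16.2] Y [39.9 51. ] Z [ 36.9  73.8  76.7 101.9]
40 [-6.1  8.9] [112.6 113.1]
46 [-6.9  8.7] [112.6 113.2]
52 [-6.8  8.5] [112.6 113.1]
58 [-6.6  8.4] [112.6 113.2]
64 [-6.6  8.3] [112.7 113.2]
70 [-6.8  8.5] [112.5 113.1]
76 [-5.4  6.7] [111.1 111.7]
82 [-5.3  6.6] [111.2 111.8]
88 [-5.6  6.9] [111.1 112. ]
94 [-5.5  6.8] [111.  111.6]
tip 96.63293813076321
```

View pics/w5.png

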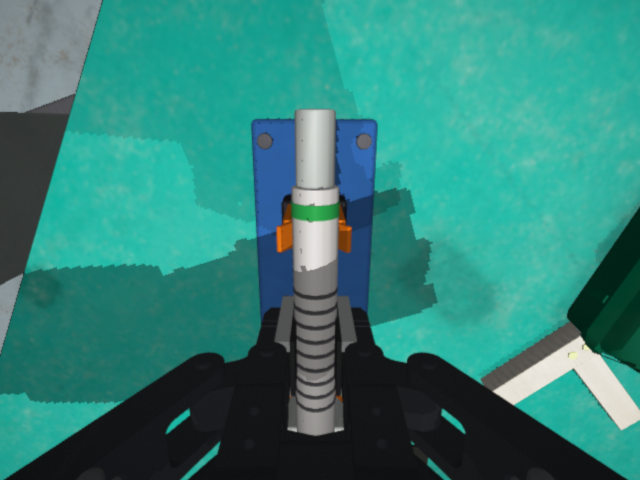

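The gauge is over the clip, about 0.6 mm too far in +X and about 0.7 mm short in Y. I'll correct both and come down to just above the lips.

Request:
step_arm(plan=[{"dx": 0.004,"dy": -0.002,"dz": 0,"ax": 0,"ay": 0,"az": 0.002,"gripper": 0},{"dx": 0,"dy": 0,"dz": 0.05,"ax": 0,"ay": 0,"az": 0,"gripper": 0},{"dx": 0,"dy": 0,"dz": 0.043,"ax": 0,"ay": 0,"az": 0,"gripper": 0},{"dx": 0,"dy": 0,"dz": 0,"ax": 0,"ay": 0,"az": 0,"gripper": 0},{"dx": 0,"dy": 0,"dz": 0,"ax": 0,"ay": 0,"az": 0,"gripper": 0},{"dx": 0,"dy": 0,"dz": 0,"ax": 0,"ay": 0,"az": 0,"gripper": 0}])

```text
clock: 7.72
eef_pos: [550.1, -124.2, 76.8]
tool_rot: [3.141, -0.0, 1.257]
force: [-1.1, 0.2, -1.3]
width: 14.6
gripper_force: 58.7
```

Run:
```python
from rel import *
wrist("w6");im,W,X,Y,Z,h,s,v=rel("w6")
g=(Z>60)&(Z<115)&(s<90)&(v>90)&(abs(X)<12)
for k in range(52,110,6):
    q=g&(abs(Y-k)<3)
    if q.sum()>20: print(k,np.percentile(X[q],[1,99]).round(1),np.percentile(Z[q],[90,98]).round(1))
print("tip",np.percentile(Y[g],99.5))
```

```text
t 7.725 [ 550.1 -124.2   76.8] [ 3.1414 -0.      1.2571] [-1.1   0.16 -1.3 ] 14.594518296020354
edge L 20 -35.01 slope deg 0.27
edge R 20 35.18 slope deg -0.02
plate Y [-8.1 94.1]
clip -1 -1 229 X [-12.7  -9.4] Y [-35.  -28.4] Z [51.7 65.4 72.6 73.4]
clip -1 1 222 X [ 8.2 11.8] Y [-38.3 -28.4] Z [47.2 67.3 71.  72. ]
clip 1 -1 851 X [-15.5  -9.2] Y [40. 51.] Z [32.1 72.3 76.6 77.1]
clip 1 1 1073 X [ 8.1 16. ] Y [39.8 51.1] Z [31.6 70.4 76.4 77.1]
52 [-8.3  7. ] [83.4 84. ]
58 [-8.2  6.9] [83.4 83.9]
64 [-8.1  7.2] [83.5 84.2]
70 [-8.3  7. ] [83.3 83.9]
76 [-7.8  6.5] [82.5 83.5]
82 [-6.7  5.5] [81.9 82.5]
88 [-6.9  5.4] [82.  82.6]
94 [-6.9  5.7] [81.9 82.5]
100 [-6.8  5.6] [81.7 82.4]
tip 98.11158894738347
```

Request:
step_arm(plan=[{"dx": 0,"dy": 0.0025,"dz": 0,"ax": 0,"ay": 0,"az": 0,"gripper": 0},{"dx": 0,"dy": 0,"dz": 0.006,"ax": 0,"ay": 0,"az": 0,"gripper": 0},{"dx": 0,"dy": 0,"dz": 0.006,"ax": 0,"ay": 0,"az": 0,"gripper": 0},{"dx": 0,"dy": 0,"dz": 0,"ax": 0,"ay": 0,"az": 0,"gripper": 0},{"dx": 0,"dy": 0,"dz": 0,"ax": 0,"ay": 0,"az": 0,"gripper": 0}])

```text
clock: 8.4
eef_pos: [550.8, -124.4, 73.0]
tool_rot: [-3.142, -0.0, 1.257]
force: [0.1, -0.3, -1.5]
width: 13.9
gripper_force: 58.7
```

Request:
step_arm(plan=[{"dx": 0,"dy": 0,"dz": 0.006,"ax": 0,"ay": 0,"az": 0,"gripper": 0},{"dx": 0,"dy": 0,"dz": 0,"ax": 0,"ay": 0,"az": 0,"gripper": 0},{"dx": 0,"dy": 0,"dz": 0,"ax": 0,"ay": 0,"az": 0,"gripper": 0}])

```text
clock: 8.78
eef_pos: [551.0, -124.5, 71.3]
tool_rot: [3.141, -0.0, 1.257]
force: [0.4, 0.1, -1.0]
width: 14.4
gripper_force: 58.7
```

Request:
step_arm(plan=[{"dx": 0,"dy": 0,"dz": 0.006,"ax": 0,"ay": 0,"az": 0,"gripper": 0},{"dx": 0,"dy": 0,"dz": 0,"ax": 0,"ay": 0,"az": 0,"gripper": 0},{"dx": 0,"dy": 0,"dz": 0,"ax": 0,"ay": 0,"az": 0,"gripper": 0}])

```text
clock: 9.15
eef_pos: [551.2, -124.4, 70.4]
tool_rot: [3.14, -0.0, 1.257]
force: [-1.7, 0.0, 6.2]
width: 14.4
gripper_force: 59.8
```

Request:
step_arm(plan=[{"dx": 0,"dy": 0,"dz": 0.006,"ax": 0,"ay": 0,"az": 0,"gripper": 0},{"dx": 0,"dy": 0,"dz": 0,"ax": 0,"ay": 0,"az": 0,"gripper": 0},{"dx": 0,"dy": 0,"dz": 0,"ax": 0,"ay": 0,"az": 0,"gripper": 0}])

```text
clock: 9.52
eef_pos: [551.4, -124.4, 69.0]
tool_rot: [3.14, 0.0, 1.257]
force: [-1.6, 1.0, 10.0]
width: 14.3
gripper_force: 59.9
```

Request:
step_arm(plan=[{"dx": 0,"dy": 0,"dz": 0.006,"ax": 0,"ay": 0,"az": 0,"gripper": 0},{"dx": 0,"dy": 0,"dz": 0,"ax": 0,"ay": 0,"az": 0,"gripper": 0},{"dx": 0,"dy": 0,"dz": 0,"ax": 0,"ay": 0,"az": 0,"gripper": 0}])

```text
clock: 9.9
eef_pos: [551.4, -124.4, 67.1]
tool_rot: [3.14, -0.0, 1.257]
force: [-1.8, 0.4, 10.0]
width: 14.1
gripper_force: 59.7
```

Request:
step_arm(plan=[{"dx": 0,"dy": 0,"dz": 0.006,"ax": 0,"ay": 0,"az": 0,"gripper": 0},{"dx": 0,"dy": 0,"dz": 0,"ax": 0,"ay": 0,"az": 0,"gripper": 0},{"dx": 0,"dy": 0,"dz": 0,"ax": 0,"ay": 0,"az": 0,"gripper": 0}])

```text
clock: 10.28
eef_pos: [551.1, -124.4, 64.5]
tool_rot: [3.141, -0.0, 1.257]
force: [-1.1, 0.3, 4.3]
width: 13.9
gripper_force: 59.3
```

Past the peak. Now smaller steps to the seat.

Request:
step_arm(plan=[{"dx": 0,"dy": 0,"dz": 0.006,"ax": 0,"ay": 0,"az": 0,"gripper": 0},{"dx": 0,"dy": 0,"dz": 0,"ax": 0,"ay": 0,"az": 0,"gripper": 0},{"dx": 0,"dy": 0,"dz": 0,"ax": 0,"ay": 0,"az": 0,"gripper": 0}])

```text
clock: 10.65
eef_pos: [550.8, -124.4, 61.7]
tool_rot: [-3.141, -0.0, 1.257]
force: [1.8, -0.2, -3.7]
width: 13.8
gripper_force: 58.6
```

Request:
step_arm(plan=[{"dx": 0,"dy": 0,"dz": 0.003,"ax": 0,"ay": 0,"az": 0,"gripper": 0},{"dx": 0,"dy": 0,"dz": 0,"ax": 0,"ay": 0,"az": 0,"gripper": 0},{"dx": 0,"dy": 0,"dz": 0,"ax": 0,"ay": 0,"az": 0,"gripper": 0}])

```text
clock: 11.02
eef_pos: [550.7, -124.4, 60.9]
tool_rot: [-3.141, -0.0, 1.257]
force: [2.7, -0.7, -7.2]
width: 14.2
gripper_force: 58.4
```

Request:
step_arm(plan=[{"dx": 0,"dy": 0,"dz": 0.003,"ax": 0,"ay": 0,"az": 0,"gripper": 0},{"dx": 0,"dy": 0,"dz": 0,"ax": 0,"ay": 0,"az": 0,"gripper": 0},{"dx": 0,"dy": 0,"dz": 0,"ax": 0,"ay": 0,"az": 0,"gripper": 0}])

```text
clock: 11.4
eef_pos: [550.7, -124.4, 60.3]
tool_rot: [-3.141, 0.0, 1.257]
force: [2.2, -0.1, -5.9]
width: 13.9
gripper_force: 58.4
```

Request:
step_arm(plan=[{"dx": 0,"dy": 0,"dz": 0.003,"ax": 0,"ay": 0,"az": 0,"gripper": 0},{"dx": 0,"dy": 0,"dz": 0,"ax": 0,"ay": 0,"az": 0,"gripper": 0},{"dx": 0,"dy": 0,"dz": 0,"ax": 0,"ay": 0,"az": 0,"gripper": 0}])

```text
clock: 11.78
eef_pos: [550.8, -124.4, 59.5]
tool_rot: [3.142, 0.0, 1.257]
force: [1.2, -0.3, -5.7]
width: 14.1
gripper_force: 58.6
```

Request:
step_arm(plan=[{"dx": 0,"dy": 0,"dz": 0.003,"ax": 0,"ay": 0,"az": 0,"gripper": 0},{"dx": 0,"dy": 0,"dz": 0,"ax": 0,"ay": 0,"az": 0,"gripper": 0},{"dx": 0,"dy": 0,"dz": 0,"ax": 0,"ay": 0,"az": 0,"gripper": 0}])

```text
clock: 12.15
eef_pos: [550.9, -124.4, 59.1]
tool_rot: [3.141, 0.0, 1.257]
force: [-0.3, 0.2, 4.6]
width: 14.0
gripper_force: 59.4
```

Request:
step_arm(plan=[{"dx": 0,"dy": 0,"dz": 0.002,"ax": 0,"ay": 0,"az": 0,"gripper": 0},{"dx": 0,"dy": 0,"dz": 0,"ax": 0,"ay": 0,"az": 0,"gripper": 0},{"dx": 0,"dy": 0,"dz": 0,"ax": 0,"ay": 0,"az": 0,"gripper": 0}])

```text
clock: 12.52
eef_pos: [551.0, -124.4, 59.0]
tool_rot: [3.141, 0.0, 1.257]
force: [-1.1, -0.8, 9.6]
width: 14.3
gripper_force: 60.1
```

Run:
```python
from rel import *
wrist("w7");im,W,X,Y,Z,h,s,v=rel("w7")
g=(Z>50)&(Z<80)&(s<90)&(v>90)&(abs(X)<12)
for k in range(10,110,7):
    q=g&(abs(Y-k)<3)
    if q.sum()>20: print(k,np.percentile(X[q],[1,99]).round(1),np.percentile(Z[q],[50,90,98]).round(1))
print("tip",np.percentile(Y[g],99.5))
```

```text
t 12.525 [ 551.  -124.4   59. ] [3.1409e+00 1.0000e-04 1.2571e+00] [-1.08 -0.8   9.65] 14.292868249676815
edge L 19 -35.01 slope deg 0.27
edge R 19 35.22 slope deg 0.06
plate Y [-7.3 94.6]
clip -1 -1 100 X [-11.8 -11.1] Y [-37.9 -28.8] Z [32.2 44.  53.8 55.5]
clip -1 1 127 X [11.6 12.6] Y [-39.  -28.6] Z [30.7 43.  54.  55.7]
clip 1 -1 1624 X [-15.5  -6.1] Y [39.9 51.2] Z [32.1 69.3 76.3 77. ]
clip 1 1 1639 X [ 6.7 16. ] Y [39.7 51.2] Z [31.6 69.  76.2 77. ]
10 [-6.2  7. ] [64.9 66.  66.5]
17 [-6.5  6.9] [64.7 65.9 66.4]
24 [-11.   11.2] [65.2 74.6 75.3]
31 [-7.   7.5] [64.8 65.8 66.5]
38 [-6.5  7.3] [64.9 65.9 66.4]
45 [-5.6  6.1] [64.8 65.9 66.5]
52 [-7.4  7.9] [64.6 65.9 66.4]
59 [-7.3  7.8] [64.5 65.7 66.2]
66 [-7.1  8. ] [64.8 65.9 66.3]
73 [-7.3  7.9] [63.9 65.6 66.1]
80 [-5.9  6.5] [63.2 64.4 65.1]
87 [-5.9  6.4] [63.2 64.4 65. ]
94 [-6.   6.6] [63.1 64.4 65.2]
101 [-5.4  5.9] [62.9 64.1 64.5]
tip 98.13209076451558
```

View pics/w7.png

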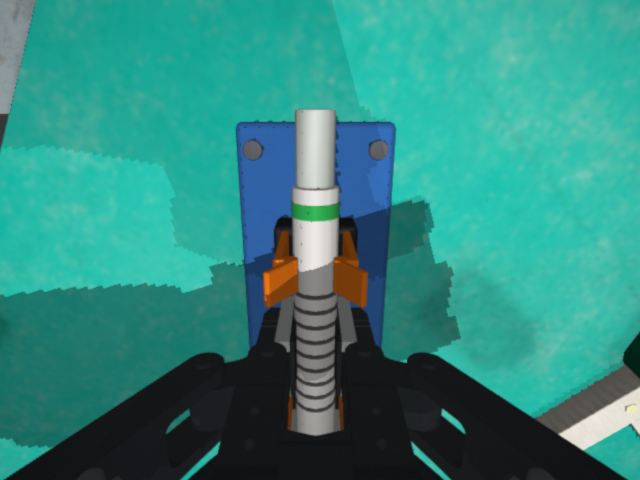

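The gauge is seated and level in both clips: the lips are closed over it at rows 260-300, and the gauge top is 66 mm all along. I'll ease the pressure, then slide toward -y.

Request:
step_arm(plan=[{"dx": 0,"dy": 0,"dz": -0.002,"ax": 0,"ay": 0,"az": 0,"gripper": 0},{"dx": 0,"dy": 0,"dz": 0,"ax": 0,"ay": 0,"az": 0,"gripper": 0},{"dx": -0.006,"dy": 0,"dz": 0,"ax": 0,"ay": 0,"az": 0,"gripper": 0},{"dx": 0,"dy": 0,"dz": 0,"ax": 0,"ay": 0,"az": 0,"gripper": 0},{"dx": 0,"dy": 0,"dz": 0,"ax": 0,"ay": 0,"az": 0,"gripper": 0}])

```text
clock: 13.2
eef_pos: [550.9, -124.5, 59.1]
tool_rot: [3.141, -0.002, 1.258]
force: [0.2, 3.6, 6.9]
width: 14.1
gripper_force: 59.6
```

Request:
step_arm(plan=[{"dx": -0.006,"dy": 0,"dz": 0,"ax": 0,"ay": 0,"az": 0,"gripper": 0},{"dx": 0,"dy": 0,"dz": 0,"ax": 0,"ay": 0,"az": 0,"gripper": 0},{"dx": 0,"dy": 0,"dz": 0,"ax": 0,"ay": 0,"az": 0,"gripper": 0}])

```text
clock: 13.58
eef_pos: [550.9, -125.0, 59.1]
tool_rot: [3.141, -0.003, 1.259]
force: [1.4, 4.9, 5.4]
width: 14.2
gripper_force: 59.6
```

Request:
step_arm(plan=[{"dx": -0.006,"dy": 0,"dz": 0,"ax": 0,"ay": 0,"az": 0,"gripper": 0},{"dx": 0,"dy": 0,"dz": 0,"ax": 0,"ay": 0,"az": 0,"gripper": 0},{"dx": 0,"dy": 0,"dz": 0,"ax": 0,"ay": 0,"az": 0,"gripper": 0}])

```text
clock: 13.95
eef_pos: [550.4, -126.4, 59.1]
tool_rot: [3.14, -0.004, 1.259]
force: [0.8, 5.7, 5.6]
width: 14.4
gripper_force: 59.6
```

Request:
step_arm(plan=[{"dx": -0.006,"dy": 0,"dz": -0.001,"ax": 0,"ay": 0,"az": 0,"gripper": 0},{"dx": 0,"dy": 0,"dz": 0,"ax": 0,"ay": 0,"az": 0,"gripper": 0},{"dx": -0.006,"dy": 0,"dz": 0,"ax": 0,"ay": 0,"az": 0,"gripper": 0},{"dx": 0,"dy": 0,"dz": 0,"ax": 0,"ay": 0,"az": 0,"gripper": 0}])

```text
clock: 14.45
eef_pos: [549.2, -130.1, 59.1]
tool_rot: [3.141, -0.004, 1.259]
force: [1.0, 4.7, 3.7]
width: 14.7
gripper_force: 59.4
```

Request:
step_arm(plan=[{"dx": -0.006,"dy": 0,"dz": 0,"ax": 0,"ay": 0,"az": 0,"gripper": 0},{"dx": 0,"dy": 0,"dz": 0,"ax": 0,"ay": 0,"az": 0,"gripper": 0},{"dx": 0,"dy": 0,"dz": 0,"ax": 0,"ay": 0,"az": 0,"gripper": 0}])

```text
clock: 14.82
eef_pos: [548.7, -131.6, 59.1]
tool_rot: [3.141, -0.004, 1.259]
force: [0.6, 5.4, 3.1]
width: 13.9
gripper_force: 59.4
```

Request:
step_arm(plan=[{"dx": -0.004,"dy": 0,"dz": 0,"ax": 0,"ay": 0,"az": 0,"gripper": 0},{"dx": 0,"dy": 0,"dz": 0,"ax": 0,"ay": 0,"az": 0,"gripper": 0},{"dx": 0,"dy": 0,"dz": 0,"ax": 0,"ay": 0,"az": 0,"gripper": 0}])

```text
clock: 15.2
eef_pos: [548.4, -132.6, 59.1]
tool_rot: [3.141, -0.004, 1.259]
force: [1.6, 5.9, 2.8]
width: 14.6
gripper_force: 59.4
```

Request:
step_arm(plan=[{"dx": -0.003,"dy": 0,"dz": 0,"ax": 0,"ay": 0,"az": 0,"gripper": 0},{"dx": 0,"dy": 0,"dz": 0,"ax": 0,"ay": 0,"az": 0,"gripper": 0},{"dx": 0,"dy": 0,"dz": 0,"ax": 0,"ay": 0,"az": 0,"gripper": 0}])

```text
clock: 15.58
eef_pos: [548.1, -133.3, 59.1]
tool_rot: [3.141, -0.004, 1.259]
force: [2.0, 6.4, 3.2]
width: 14.2
gripper_force: 59.4
```

Request:
step_arm(plan=[{"dx": -0.003,"dy": 0,"dz": 0,"ax": 0,"ay": 0,"az": 0,"gripper": 0},{"dx": 0,"dy": 0,"dz": 0,"ax": 0,"ay": 0,"az": 0,"gripper": 0},{"dx": 0,"dy": 0,"dz": 0,"ax": 0,"ay": 0,"az": 0,"gripper": 0}])

```text
clock: 15.95
eef_pos: [547.9, -134.1, 59.1]
tool_rot: [3.141, -0.004, 1.259]
force: [1.5, 6.4, 2.9]
width: 13.8
gripper_force: 59.4
```

Request:
step_arm(plan=[{"dx": -0.003,"dy": 0,"dz": 0,"ax": 0,"ay": 0,"az": 0,"gripper": 0},{"dx": 0,"dy": 0,"dz": 0,"ax": 0,"ay": 0,"az": 0,"gripper": 0},{"dx": 0,"dy": 0,"dz": 0,"ax": 0,"ay": 0,"az": 0,"gripper": 0}])

```text
clock: 16.32
eef_pos: [547.7, -134.9, 59.1]
tool_rot: [3.14, -0.004, 1.259]
force: [1.6, 6.6, 3.5]
width: 14.2
gripper_force: 59.4
```

Request:
step_arm(plan=[{"dx": -0.003,"dy": 0,"dz": 0,"ax": 0,"ay": 0,"az": 0,"gripper": 0},{"dx": 0,"dy": 0,"dz": 0,"ax": 0,"ay": 0,"az": 0,"gripper": 0},{"dx": 0,"dy": 0,"dz": 0,"ax": 0,"ay": 0,"az": 0,"gripper": 0}])

```text
clock: 16.7
eef_pos: [547.4, -135.5, 59.1]
tool_rot: [3.141, -0.005, 1.26]
force: [1.4, 6.4, 3.8]
width: 14.3
gripper_force: 59.4
```

Request:
step_arm(plan=[{"dx": -0.003,"dy": 0,"dz": 0,"ax": 0,"ay": 0,"az": 0,"gripper": 0},{"dx": 0,"dy": 0,"dz": 0,"ax": 0,"ay": 0,"az": 0,"gripper": 0},{"dx": 0,"dy": 0,"dz": 0,"ax": 0,"ay": 0,"az": 0,"gripper": 0}])

```text
clock: 17.08
eef_pos: [547.4, -135.5, 59.1]
tool_rot: [3.14, -0.006, 1.26]
force: [1.4, 8.6, 2.9]
width: 13.6
gripper_force: 59.4
```

Request:
step_arm(plan=[{"dx": -0.003,"dy": 0,"dz": 0,"ax": 0,"ay": 0,"az": 0,"gripper": 0},{"dx": 0,"dy": 0,"dz": 0,"ax": 0,"ay": 0,"az": 0,"gripper": 0},{"dx": 0,"dy": 0,"dz": 0,"ax": 0,"ay": 0,"az": 0,"gripper": 0}])

```text
clock: 17.45
eef_pos: [547.4, -135.6, 59.1]
tool_rot: [3.14, -0.006, 1.261]
force: [2.0, 10.1, 2.8]
width: 14.4
gripper_force: 59.4
```

Contact with the stop plate is firm: no further motion, and the force is rising. Relaxing slightly, opening and retracting.

Request:
step_arm(plan=[{"dx": 0.002,"dy": 0,"dz": 0,"ax": 0,"ay": 0,"az": 0,"gripper": 0},{"dx": 0,"dy": 0,"dz": 0,"ax": 0,"ay": 0,"az": 0,"gripper": 0.3},{"dx": 0,"dy": 0,"dz": 0,"ax": 0,"ay": 0,"az": 0,"gripper": 0.6},{"dx": 0,"dy": 0,"dz": 0,"ax": 0,"ay": 0,"az": 0,"gripper": 0.8},{"dx": 0,"dy": 0,"dz": 0,"ax": 0,"ay": 0,"az": 0,"gripper": 0.8},{"dx": 0,"dy": 0,"dz": 0,"ax": 0,"ay": 0,"az": 0,"gripper": 0.8}])

```text
clock: 18.2
eef_pos: [545.6, -140.5, 58.9]
tool_rot: [3.142, 0.0, 1.257]
force: [0.2, -0.6, 0.1]
width: 68.3
gripper_force: 0.0
```

Request:
step_arm(plan=[{"dx": 0,"dy": 0,"dz": -0.05,"ax": 0,"ay": 0,"az": 0,"gripper": 0.8},{"dx": 0,"dy": 0,"dz": -0.12,"ax": 0,"ay": 0,"az": 0,"gripper": 0.8},{"dx": 0,"dy": 0,"dz": -0.12,"ax": 0,"ay": 0,"az": 0,"gripper": 0.8},{"dx": -0.1,"dy": 0,"dz": -0.1,"ax": 0,"ay": 0,"az": 0,"gripper": 0.8},{"dx": -0.1,"dy": 0,"dz": 0,"ax": 0,"ay": 0,"az": 0,"gripper": 0.8},{"dx": 0,"dy": 0,"dz": 0,"ax": 0,"ay": 0,"az": 0,"gripper": 0.8},{"dx": 0,"dy": 0,"dz": 0,"ax": 0,"ay": 0,"az": 0,"gripper": 0.8}])

```text
clock: 19.08
eef_pos: [527.3, -196.6, 176.4]
tool_rot: [3.141, -0.001, 1.257]
force: [0.3, 1.3, -0.3]
width: 68.4
gripper_force: 0.0
```

Run:
```python
from rel import *
wrist("w8");im,W,X,Y,Z,h,s,v=rel("w8")
g=(Z>52)&(Z<72)&(s<90)&(v>90)&(abs(X)<10)
for k in range(-75,100,8):
    q=g&(abs(Y-k)<3)
    if q.sum()>20: print(k,np.percentile(X[q],[1,99]).round(1),np.percentile(Z[q],[50,90,98]).round(1))
print("tip",np.percentile(Y[g],99.5))
i=im["color"][:,:,::-1];cv2.imwrite("pics/w8c.png",cv2.resize(i[0:440,170:470],(409,600),interpolation=cv2.INTER_CUBIC))
```

```text
t 19.075 [ 527.3 -196.6  176.4] [ 3.1412e+00 -8.0000e-04  1.2575e+00] [ 0.33  1.31 -0.31] 68.36055787062415
edge L 31 -34.8 slope deg 0.07
edge R 31 34.88 slope deg 0.09
plate Y [-92.5  93.5]
clip -1 -1 371 X [-15.7  -6.6] Y [-40.1 -29.1] Z [30.6 70.2 76.4 76.9]
clip -1 1 374 X [ 6.9 16. ] Y [-40.2 -29.1] Z [31.  69.8 76.4 77.1]
clip 1 -1 448 X [-15.6  -6.5] Y [38.7 50.4] Z [41.2 71.7 76.4 76.9]
clip 1 1 450 X [ 6.8 15.9] Y [38.7 50.3] Z [42.  71.  76.5 77.1]
-59 [-6.8  6.4] [64.3 65.5 66.3]
-51 [-6.9  7.2] [64.8 65.8 66.4]
-43 [-6.8  7.1] [64.8 66.  66.6]
-35 [-5.4  5.7] [65.2 66.  66.6]
-27 [-7.4  7.7] [64.6 66.1 66.5]
-19 [-7.3  7.6] [64.7 66.1 66.7]
-11 [-7.2  7.5] [64.7 66.2 66.8]
-3 [-7.1  8.1] [64.8 65.9 66.7]
5 [-7.  8.] [64.7 66.  66.9]
13 [-7.7  7.9] [64.6 66.1 66.7]
21 [-7.5  7.8] [64.7 66.1 66.6]
29 [-7.5  7.8] [64.6 65.8 66.4]
37 [-7.4  7.6] [64.5 66.  66.7]
45 [-5.4  6.3] [64.9 66.1 66.7]
53 [-7.2  7.5] [64.7 65.9 66.5]
61 [-7.1  8. ] [64.1 66.  66.7]
69 [-5.9  6.2] [63.2 64.7 65.2]
77 [-5.8  6.1] [63.3 64.5 65.2]
85 [-5.7  6. ] [62.6 63.9 64.7]
tip 82.21048448507254
```

View pics/w8c.png

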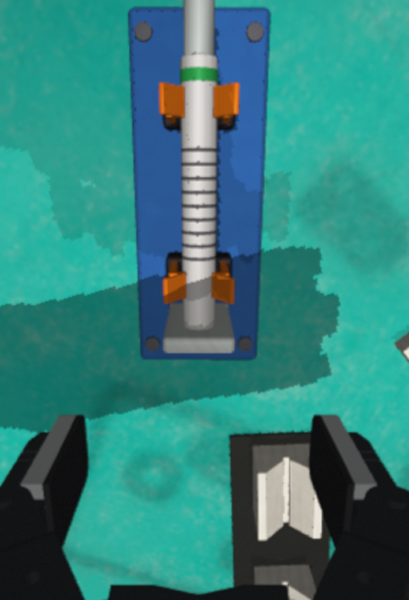

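The gripper is clear, and the gauge sits in both clips with its flat end at the plate (crop about (200,328)). A quick numeric check of the gap before handing in.

Run:
```python
from rel import *
im,W,X,Y,Z,h,s,v=rel("w8")
u=np.argmin(np.where(abs(Y+55)<8,abs(X-.2),99).min(0))
for r in range(215,262,2): print(r,u,X[r,u].round(1),Y[r,u].round(1),Z[r,u].round(1),im["color"][r,u])
f=(abs(X)>10)&(abs(X)<16)&(Z>55)&(Z<74)&(Y<-45)&(Y>-75)&(s<70);print("face",f.sum(),np.percentile(Y[f],[5,50,95]))
```

```text
edge L 31 -34.8 slope deg 0.07
edge R 31 34.88 slope deg 0.09
plate Y [-92.5  93.5]
clip -1 -1 371 X [-15.7  -6.6] Y [-40.1 -29.1] Z [30.6 70.2 76.4 76.9]
clip -1 1 374 X [ 6.9 16. ] Y [-40.2 -29.1] Z [31.  69.8 76.4 77.1]
clip 1 -1 448 X [-15.6  -6.5] Y [38.7 50.4] Z [41.2 71.7 76.4 76.9]
clip 1 1 450 X [ 6.8 15.9] Y [38.7 50.3] Z [42.  71.  76.5 77.1]
215 316 0.5 -38.8 65.2 [123 121 119]
217 316 0.5 -39.9 65.9 [124 121 120]
219 316 0.5 -41.5 65.1 [143 140 139]
221 316 0.5 -42.7 65.7 [157 155 153]
223 316 0.5 -44.0 65.7 [158 156 153]
225 316 0.5 -45.3 65.9 [158 156 153]
227 316 0.5 -46.6 66.1 [157 155 152]
229 316 0.5 -48.3 64.9 [158 156 153]
231 316 0.5 -49.8 64.5 [157 155 153]
233 316 0.5 -50.8 65.8 [157 155 152]
235 316 0.5 -52.5 64.8 [157 155 153]
237 316 0.5 -53.7 65.3 [148 146 144]
239 316 0.5 -54.9 66.0 [121 121 118]
241 316 0.5 -56.5 65.2 [112 111 109]
243 316 0.5 -56.9 68.4 [80 81 80]
245 316 0.5 -57.4 70.9 [79 80 79]
247 316 0.5 -57.3 75.2 [96 98 96]
249 316 0.5 -58.0 77.0 [132 136 132]
251 316 0.5 -59.8 75.7 [146 149 146]
253 316 0.5 -60.7 77.1 [140 143 140]
255 316 0.5 -61.7 77.9 [136 140 136]
257 316 0.5 -63.2 77.7 [130 134 131]
259 316 0.6 -89.8 11.1 [ 49  73 108]
261 316 0.6 -91.9 10.3 [ 30  62 103]
face 154 [-57.59404578 -57.23422722 -56.85891723]
```

The gauge's top runs at about 65 mm right up to the plate face at Y = -57, with no gap.

```bash
python3 -c "
from cell import ctrl
print(ctrl.finish_job())"
```

```text
the job is handed in; nothing more can be done
None
```

The plug gauge is snapped into both clips and slid home against the stop plate with no visible gap, the gripper is clear, and the job was handed in at about 19 s; no verdict came back, and the two pins' travel was judged from force and position, not read.

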